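# Slide a tray of cups across a gap into its sprung dock

## Task

Slide the tray of cups by its tall end board from the plain stand across the gap onto the dock, and push it home against the sprung buffer just until the catch springs up behind it and keeps it there, then let go. Keep it level and sliding: do not lift it, let it sag into the gap, press it down hard or ram the buffer to its end, and leave the cups standing on it and the jars and the shaker alone.

Things in the scene. Friction and masses are not known exactly. Their poses are not given: they have to be found in the camera images.
- stand: The plain low stand the tray starts on: white deck 220 mm (its x) by 210 mm (its y), top face at z = 60 mm. Fixed. Origin: centre of its footprint on the worktop. Its x axis points across the gap to the dock (to the robot's left).
- dock: Fixed receiving stand, white deck 275 mm (its x) by 210 mm (its y), top 60 mm above its origin, up to 4 mm lower than the plain stand and set a little sideways or turned to it; the gap is 100 to 115 mm. Origin: at its foot, under the middle of the deck's gap-side edge; x points away from the gap, the way the tray must travel.
- dock_mouth (a point): Middle of the dock's gap-side deck edge, on top; axes as the dock. Two fixed aluminium rails, 14 mm high, guide the tray: inner faces at y = +-84 mm from x = 50 to 200 mm, flared mouths from x = 16 mm. A rubber-faced buffer (90 mm wide) faces the gap; its place is NOT measured: at rest its face is at x = 209 to 221 mm.
- dock_catch (a point): Centre line of the dock, on the deck, 20 mm in from its gap-side edge; axes as the dock. Within 7 mm of it (along x, NOT measured) a spring catch, 18 mm wide, stands 9 mm out of the deck, ramped on the gap side; the tray sinks it with 1 to 3 N. Its upright face is 195.5 mm before the buffer's rest face, so it springs up behind the tray once that has pushed the buffer in by about 5 mm.
- buffer (a joint): How far the buffer is pushed in, in m: 0 at rest, 0.010 at its hard end; preloaded spring, about 4 N when it starts to move and 1.2 N more per mm. Once the catch holds the tray, it reads 0.003 to 0.006 with nobody pushing.
- tray: Loose light wooden tray, 200 mm (its x) by 160 mm (its y), about 0.25 kg; origin at the centre of its underside, x points to its leading end, across the gap. Floor 6 mm thick, rim 22 mm high, 8 mm thick. The cups make it front-heavy: unheld, it tips into the gap before its leading end reaches the dock.
- tray_grip (a point): Top middle of the tray's grip board, at x = -95, z = 46 mm in the tray's frame; axes as the tray. The board is the trailing end wall: 10 mm thick (x = -100 to -90 mm), 110 mm wide, rising to 46 mm above the underside, 24 mm above the rim.
- mug_a: White espresso cup on the tray's leading half, 50 mm high, about 60 mm across without its handle; origin at the middle of its foot (handle included), z up. 0.11 to 0.23 kg.
- mug_b: Green espresso cup on the tray's leading half, 52 mm high, about 65 mm across without its handle; origin as for the other cup, z up. 0.11 to 0.23 kg.
- jar_a: Bystander: spice jar with a red cap, 45 mm across, 106 mm high, behind the stands; origin at the centre of its foot.
- jar_b: Bystander: another such spice jar, 45 mm across, 106 mm high; origin at the centre of its foot.
- shaker: Bystander: small glass shaker, 44 mm across, 90 mm high; origin at the centre of its foot.

How it is judged (in metres and radians):
On the way:
1. the tray bridges the gap, level, with its leading end on the dock (x of tray in the frame of dock between -0.09 and 0 m and z of tray in the frame of dock between 0.055 and 0.075 m and angle between tray's own z axis and vertical below 0.06 rad), for 0.1 s.
At the end, for the whole second after the job is handed in: The tray lies flat on the dock between the rails, held by the catch with the buffer pushed in 2.5 to 8 mm, at rest and released (centre 105 to 135 mm past the dock's edge, within 10 mm sideways, 0.08 rad in line); both cups stand upright (0.15 rad) on the tray floor (value of joint buffer between 0.0025 and 0.008 m and angle between tray's own z axis and vertical below 0.04 rad and x of tray in the frame of dock between 0.105 and 0.135 m and y of tray in the frame of dock between -0.01 and 0.01 m and z of tray in the frame of dock between 0.056 and 0.064 m and angle between the x axis of tray and the x axis of dock, either way round below 0.08 rad and linear speed of tray below 0.02 m/s and x of mug_a in the frame of tray between -0.085 and 0.095 m and y of mug_a in the frame of tray between -0.075 and 0.075 m and z of mug_a in the frame of tray between 0 and 0.02 m and x of mug_b in the frame of tray between -0.085 and 0.095 m and y of mug_b in the frame of tray between -0.075 and 0.075 m and z of mug_b in the frame of tray between 0 and 0.02 m and angle between each of mug_a, mug_b's own z axis and vertical below 0.15 rad); the robot touches nothing.
It fails at once if the tray tips or sags into the gap (more than 0.09 rad), or is lifted (centre more than 12 mm above the plain stand) (angle between tray's own z axis and vertical above 0.09 rad or height (world z) of tray above 0.072 m).
It fails at once if the buffer is rammed to its hard end (more than 9 mm) (value of joint buffer above 0.009 m).
It fails at once if the tray is pressed onto or jammed against the plain stand or the dock with more than 30 N (contact force between tray and stand above 30 N or contact force between tray and dock above 30 N).
It fails at once if a cup is tipped (angle between any of mug_a, mug_b's own z axis and vertical above 0.4 rad).
It fails at once if a jar or the shaker is moved more than 20 mm (distance of any of jar_a, jar_b, shaker from where it was at the start of the episode above 0.02 m).
It also fails if it takes over 59 s, if anything falls off the work surface, if the arm or the gripper's body presses on something with over 40 N, if the wrist force passes 120 N, or if a joint passes its speed limit or range.

## Robot

A 6-joint arm with a two-finger parallel gripper is mounted at the origin on a cart in front of the work surface, level with it; the furniture and walls round the work are solid. World frame = base frame: x ahead of the robot, y to its left, z up, the work surface at z = 0. Lengths are in mm, angles in rad, forces in N, time in s.
With the tool pointing down it reaches from about 350 to 975 mm from the base axis. Payload 7.1 kg.
Tool frame: the origin (TCP) lies between the finger pads; the fingertips stand 19 mm ahead of it and the grasp point (between the pads) is the TCP (ctrl.finger_overhang is the distance from the TCP to the fingertips, in mm); z points along the fingers, y is the line along which they close (so a half turn about z gives the same grasp; the last joint's range is limited). The gripper opens to 88 mm and grips with 3 to 60 N. Pads are 20 mm wide; open, the fingers measure 115 mm over their backs; the gripper's body (75 mm by 178 mm) begins 61 mm behind the grasp point.
Start: joints at [1.18, 0.423, 1.63, -0, 1.089, -0.019], TCP at [227.026, 582.292, 241.675] pointing down, gripper open.
Joint ranges: [-3, 3], [-0.9, 2.11], [0.09, 2.58], [-1.31, 4.45], [0.11, 2.69], [-2.54, 2.54]. Speed limits (rad/s): [2.39, 2.39, 3.01, 3.14, 3.14, 3.14].

## Interface

Orientations are given as a rotation vector (axis times angle).
In Python, from workcell import ctrl gives the robot as it stands. The module is installed in compiled form; this text tells all that it offers.
- The arm moves only by the tool arm_command, never from a script. Its argument "rows" is one flat list of numbers, 7 for each row, row after row: the turn, a rotation vector about the tool's x, y, z scaled (see below), then the shift along the tool's x, y, z scaled (see below), then the opening, from -1 (shut) to 1 (fully open). A call has 1 to 5 rows; each row is the pose to reach, as a shift and turn from the pose commanded when the call began, along the tool's axes at that moment, turning the shorter way round; what a row does not reach only later rows make up. The controller multiplies each number of a shift by 80 mm and each number of a turn by 180 degrees. A row lasts 1/10 s, in which the tool goes at most 50 mm and 8.59 degrees, less where a joint would pass 70% of its speed; a pose out of reach is approached as far as the arm can. A call with a number of a shift or a turn outside -1 to 1 is refused whole. A call with a gripper value outside its range is refused whole. The fingers move at their own pace and stop on an object; the grip force is fixed at half the most. Time passes only in rows, so rows that repeat a pose let the fingers close. It gives the time, the measured TCP pose, the force, the opening and the grip force at its end, in the units of the state.
- ctrl.get_obs(): the state, without advancing time (a new reading comes with each control period).
- ctrl.get_image(name): name is "side" or "top"; returns (picture, depth): 400x640x3 uint8, red, green, blue; 400x640 float32, mm along the optical axis (not along the pixel's ray), 0 where there is no reading.
- ctrl.camera_params(name): a dict with "camera_matrix" (3x3 intrinsics, pixels), "world_to_cam" (4x4, takes a point from world to camera coordinates). Camera axes: x right, y down, z forward; pixel columns grow to the right and rows downward; lengths in mm; the calibration is good to about 2 mm. A picture is of the moment at which its call begins. camera_params takes no time and is no camera call.
- ctrl.close_job(): hands the job in; it is judged then, once.
The state is a dict: "t": time; "qpos": joint angles; "qvel": joint speeds; "joint_torque": joint torques, N m; "ee_pos": TCP position; "orientation": TCP orientation; "ft_force": force on the tool from outside, world axes, zero at the start; "moment": the same for the moment, N m; "width": finger opening in mm; "grasp_force": force on a finger pad.
Only numpy, scipy, OpenCV 4.12 (cv2) and the standard library are available. Lean on these libraries where they do the work, as an engineer would, in place of code of your own. Each camera call takes 0.05 s, during which the arm holds its last target. There are 200 camera calls.

## Working session

There is one attempt and no reset: what is moved stays moved. The work goes in short steps, Python scripts to look and compute and a tool call to move; the robot and the scene stay as the last step left them, time stands still between calls to the robot, and variables do not carry over. Pictures are saved under pics/ and viewed, at most 10 in all, crops included, and the job is handed in when it is done.

Besides the shell and the picture viewer there is one more tool, called by a JSON object that holds its "api" and its "payload", one argument or row to a line. arm_command: Moves the arm, as the interface text tells. Shifts and turns lie within -1 to 1; 1 stands for 80 mm of shift or 180 degrees of turn. Its arguments: {"type":"object","properties":{"rows":{"type":"array","items":{"type":"number"}}},"required":["rows"]}

```bash
mkdir -p pics
cat > h.py <<'E'
import numpy as np, cv2
from workcell import ctrl
from scipy.spatial.transform import Rotation as R
def grab(n):
    im,d=ctrl.get_image(n); p=ctrl.camera_params(n)
    K=np.array(p["camera_matrix"]);T=np.array(p["world_to_cam"])
    v,u=np.mgrid[0:400,0:640]
    X=np.stack([(u-K[0,2])/K[0,0]*d,(v-K[1,2])/K[1,1]*d,d],-1)
    W=(X-T[:3,3])@T[:3,:3]; W[d<=0]=np.nan
    return im,W
E
python3 - <<'E'
from h import *
ims=[]
for n in("top","side"):
    im,W=grab(n); cv2.imwrite(f"pics/{n}0.png",im[...,::-1]); np.savez(f"{n}0.npz",im=im,W=W)
    p=ctrl.camera_params(n);T=np.array(p["world_to_cam"]);print(n,-T[:3,:3].T@T[:3,3],np.round(T[:3,:3],3).tolist(),p["camera_matrix"])
o=ctrl.get_obs();print(o)
E
```

```text
top [ 459.49005037 -106.99813112  923.47000191] [[0.024, -1.0, -0.001], [-0.99, -0.024, -0.139], [0.139, 0.004, -0.99]] [[392.36458551   0.         321.02294833]
 [  0.         392.36458551 194.77606436]
 [  0.           0.           1.        ]]
side [ 292.33955429 -888.22469465  854.00968183] [[0.928, -0.373, -0.019], [-0.259, -0.606, -0.752], [0.268, 0.703, -0.659]] [[473.80439535   0.         315.92633992]
 [  0.         473.80439535 198.59901037]
 [  0.           0.           1.        ]]
{'t': 0.1, 'qpos': array([ 1.17999746e+00,  4.23746024e-01,  1.63061153e+00,  1.65100912e-05,
        1.08861571e+00, -1.89769943e-02]), 'qvel': array([-0.00042275, -0.00055515, -0.00190328, -0.00055713,  0.0011049 ,
        0.00034851]), 'joint_torque': array([-1.98395228e-04, -5.45617461e+01, -2.74325877e+01,  6.44960697e-02,
        1.87182584e-02, -6.04762022e-05]), 'ee_pos': array([226.84583894, 581.86203063, 240.99170919]), 'orientation': array([-5.80654930e-01, -3.08716455e+00,  2.11843441e-03]), 'ft_force': array([-0.01399261, -0.84274438, -0.6271531 ]), 'moment': array([ 0.01832871, -0.01587337,  0.01462382]), 'grasp_force': 0.0, 'width': 87.91108097246685}
```

View pics/top0.png

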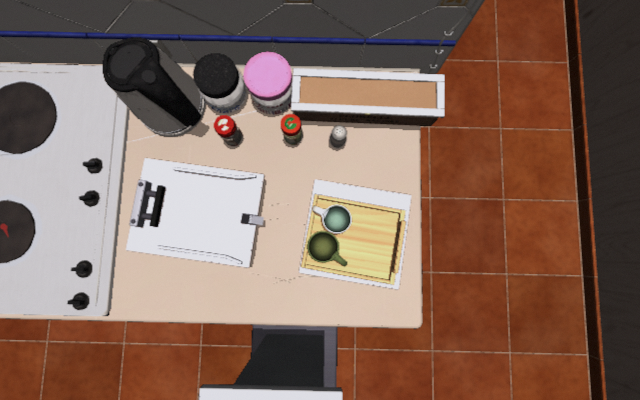

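View pics/side0.png

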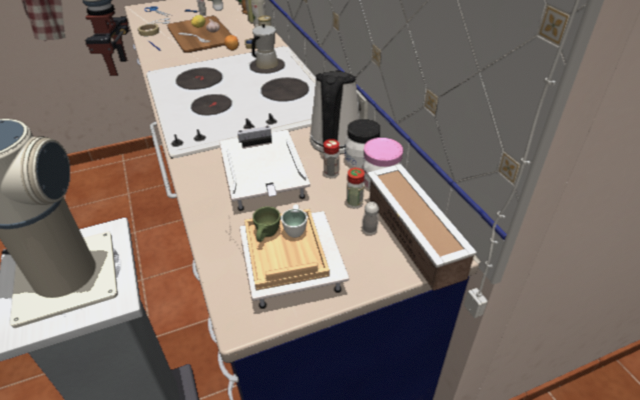

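The top view shows the dock at left (128–265, 160–266), with its buffer at (150, 205) and catch at (253, 221). The stand is at (300–410, 182–286). On it is the tray, with its grip board near (397, 245), the cups at (335, 219) and (323, 247), and the jars and shaker at row 130. The side view agrees.

```bash
cat > m.py <<'E'
from h import *
def rect(P):
    r=cv2.minAreaRect(P[:,:2].astype(np.float32)); return np.round(r[0],1),np.round(r[1],1),round(r[2],2),len(P),np.round(np.percentile(P[:,2],[5,50,95]),1)
def region(im,W,name,lo,hi,zl,zh,wood=None):
    hsv=cv2.cvtColor(im,cv2.COLOR_RGB2HSV).astype(int)
    m=(W[...,0]>lo[0])&(W[...,0]<hi[0])&(W[...,1]>lo[1])&(W[...,1]<hi[1])&(W[...,2]>zl)&(W[...,2]<zh)
    if wood is True: m&=(hsv[...,1]>80)&(hsv[...,0]>10)&(hsv[...,0]<35)
    if wood is False: m&=hsv[...,1]<50
    m=cv2.morphologyEx(m.astype(np.uint8),cv2.MORPH_OPEN,np.ones((2,2)))>0
    P=W[m]; print(name,*(rect(P) if len(P)>3 else [len(P)])); return P,m
E
python3 - <<'E'
from m import *
for n in("top","side"):
    z=np.load(n+"0.npz");im,W=z["im"],z["W"]
    print(n)
    region(im,W,"stand",(250,-350),(650,-30),48,68,False)
    region(im,W,"dock",(250,30),(600,350),48,68,False)
    region(im,W,"dockall",(250,30),(600,350),48,120,False)
    region(im,W,"rails",(250,30),(600,240),68,85,None)
    region(im,W,"bufferhi",(300,200),(560,350),80,120,None)
    region(im,W,"tray floor/rim",(250,-350),(650,-30),63,90,True)
    P,m=region(im,W,"board",(250,-350),(650,-195),96,115,None)
    P,m=region(im,W,"cups",(250,-195),(600,-30),98,125,None)
E
```

```text
top
stand [ 498.2 -189.5] [230.4 222.4] 81.56 2358 [nan nan nan]
dock [520.4 185.3] [296.6 183.4] 83.66 8210 [nan nan nan]
dockall [520.7 185.4] [295.8 183.3] 83.52 9453 [nan nan nan]
rails [448.4 130.4] [ 86.8 209. ] 19.01 255 [58.8 72.6 75.7]
bufferhi [529.  276.7] [64.4 56.6] 88.27 447 [75.3 86.5 95.6]
tray floor/rim [ 482.8 -174.7] [192.7 159.4] 80.15 4984 [nan nan nan]
board [ 470.5 -275.2] [ 20.9 112.8] 80.4 287 [ 59.8 106.1 108.5]
cups [ 491.7 -126.8] [ 87.  123.8] 84.85 652 [nan nan nan]
side
stand [ 561.7 -217.4] [347.6 159.1] 42.1 2159 [nan nan nan]
dock [523.4 167.1] [280.5 181.6] 83.5 3329 [nan nan nan]
dockall [527.1 229.3] [394.9 105.6] 73.49 3960 [nan nan nan]
rails [448.3 156.2] [189.9  11. ] 80.7 89 [56.9 69.9 73.9]
bufferhi [532.2 269.6] [60.1 49.9] 3.03 157 [76.  84.3 92.6]
tray floor/rim [ 550.1 -183.3] [322.9 130.3] 49.03 2876 [nan nan nan]
board [ 479.7 -271.5] [121.6  35. ] 9.32 311 [nan nan nan]
cups [ 512.6 -103.1] [196.2 120.5] 48.64 761 [nan nan nan]
```

```bash
cat > m.py <<'E'
from h import *
def rect(P):
    r=cv2.minAreaRect(P[:,:2].astype(np.float32)); return np.round(r[0],1),np.round(r[1],1),round(r[2],2),len(P),np.round(np.percentile(P[:,2],[5,50,95]),1)
def region(im,W,name,lo,hi,zl,zh,wood=None,k=3):
    hsv=cv2.cvtColor(im,cv2.COLOR_RGB2HSV).astype(int)
    W=np.nan_to_num(W,nan=-999)
    m=(W[...,0]>lo[0])&(W[...,0]<hi[0])&(W[...,1]>lo[1])&(W[...,1]<hi[1])&(W[...,2]>zl)&(W[...,2]<zh)
    if wood is True: m&=(hsv[...,1]>80)&(hsv[...,0]>10)&(hsv[...,0]<35)
    if wood is False: m&=hsv[...,1]<50
    if k>1: m=cv2.morphologyEx(m.astype(np.uint8),cv2.MORPH_OPEN,np.ones((k,k)))
    c,l,s,_=cv2.connectedComponentsWithStats(m.astype(np.uint8))
    if c<2: print(name,0);return
    m=l==1+np.argmax(s[1:,4])
    P=W[m]; print(name,*rect(P)); return P,m
E
python3 - <<'E'
from m import *
for n in("top","side"):
    z=np.load(n+"0.npz");im,W=z["im"],z["W"]
    print(n)
    region(im,W,"stand",(250,-350),(650,-30),54,66,False)
    r=region(im,W,"dock",(250,30),(650,350),52,64,False)
    P=r[0]; A=np.c_[P[:,:2],np.ones(len(P))]; print("plane",np.linalg.lstsq(A,P[:,2],rcond=None)[0])
    region(im,W,"dock w/ rails",(250,30),(650,350),52,80,False)
    region(im,W,"railR",(400,30),(470,240),67,80,None,1)
    region(im,W,"railL",(560,30),(650,240),67,80,None,1)
    region(im,W,"buffer",(450,150),(610,300),70,120,None,2)
    region(im,W,"tray all",(250,-350),(650,-30),63,125,True)
    region(im,W,"board",(250,-350),(650,-195),98,115,None,2)
    region(im,W,"catch",(450,40),(590,120),63,80,None,1)
E
```

```text
top
stand [ 573.2 -192.7] [220.9  63.5] 80.71 1585 [58.3 60.7 63.3]
dock [537.8 170.2] [280.6 210. ] 83.65 9830 [57.2 59.8 62.2]
plane [ 8.63756073e-04 -7.45103480e-04  5.93911355e+01]
dock w/ rails [537.8 170.2] [280.6 210. ] 83.65 10637 [57.2 59.9 71.3]
railR [447.2 151.1] [177.9  11.9] 80.84 254 [70.6 73.2 75.8]
railL [621.8 133.5] [184.   12.5] 86.07 254 [69.3 73.3 75.6]
buffer [-225.1 -326.3] [2047.9  108.4] 37.97 997 [63.9 83.2 95.5]
tray all [ 486.1 -174.2] [199.1 158.1] 80.95 4757 [ 64.6  67.4 104. ]
board [ 470.5 -275.3] [ 20.8 112.8] 80.4 280 [ 59.8 106.1 108.5]
catch [523.4  46.1] [10.8 17.6] 84.77 44 [64.6 67.9 70.5]
side
stand [ 496.9 -183.3] [220.3 210.3] 81.99 1990 [56.  58.7 61.3]
dock [535.9 172. ] [281.5 210.1] 83.43 3753 [54.7 57.6 60.5]
plane [ 2.21407696e-03 -1.48814410e-03  5.66417432e+01]
dock w/ rails [536. 172.] [281.5 210.3] 83.43 4320 [54.8 57.9 71.9]
railR [445.1 150.2] [181.5  11.3] 80.7 100 [67.9 70.8 74.3]
railL [618.6 131.1] [180.5  11.9] 86.45 102 [67.4 71.3 73.6]
buffer [-152.5 -333.9] [2151.    96.5] 40.73 467 [66.9 78.9 92.1]
tray all [ 483.2 -186.4] [182.9 155.5] 81.28 2699 [ 63.5  66.7 103.8]
board [-238.5 -606. ] [1711.    61.7] 25.26 272 [ 94.2 102.3 105.9]
catch [521.5  47. ] [19.7  9.9] 15.16 22 [63.8 65.3 67.1]
```

Run:
```python
import cv2
im=cv2.imread("pics/top0.png")[150:300,110:430]
cv2.imwrite("pics/crop.png",cv2.resize(im,None,fx=2.5,fy=2.5,interpolation=cv2.INTER_CUBIC))
```

```text
(no output)
```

View pics/crop.png

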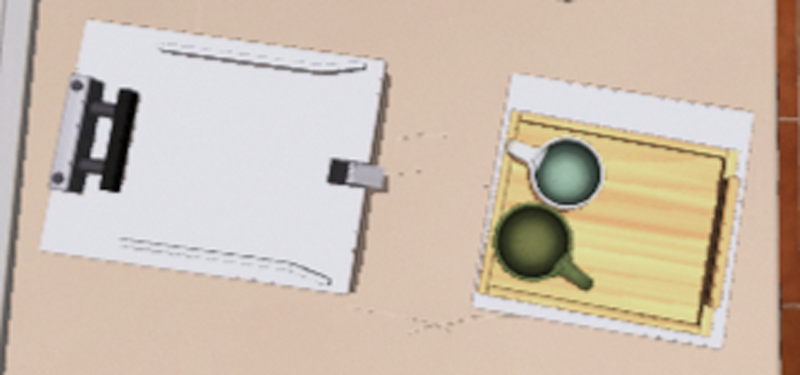

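The crop shows the dock deck with its rails, buffer (left) and catch (right), and the tray with its grip board on the right.

From the measurements:

| Item | Position (mm) | Yaw |
|---|---|---|
| Dock mouth | about (522, 37) | 83.6° |
| Tray centre | about (486, -174) | 81° |
| Grip board top | about (471, -268), z 106 | – |

The dock is about 1 mm lower than the stand. I'm turning the tool and moving over.

{"api": "arm_command", "payload": {
  "rows": [0, 0, -0.068, 0, 0, 0, 1, 0, 0, -0.068, 0, 0, 0, 1]
}}

```text
t: 0.3
ee_pos: [226.9, 582.0, 241.2]
orientation: [-0.24, -3.132, 0.002]
ft_force: [-0.1, 0.7, 1.1]
width: 87.8
grasp_force: 0.0
```

{"api": "arm_command", "payload": {
  "rows": [0, 0, 0, -0.467, -1, 0, 1, 0, 0, 0, -0.467, -1, 0, 1, 0, 0, 0, -0.467, -1, 0, 1]
}}

```text
t: 0.6
ee_pos: [251.5, 493.1, 240.9]
orientation: [-0.251, -3.13, 0.006]
ft_force: [0.0, -0.1, -0.2]
width: 87.3
grasp_force: 0.0
```

{"api": "arm_command", "payload": {
  "rows": [0, 0, 0, -0.467, -1, 0, 1, 0, 0, 0, -0.467, -1, 0, 1, 0, 0, 0, -0.467, -1, 0, 1]
}}

```text
t: 0.9
ee_pos: [275.7, 409.2, 241.2]
orientation: [-0.252, -3.131, 0.004]
ft_force: [-0.0, 0.0, 0.0]
width: 87.7
grasp_force: 0.0
```

{"api": "arm_command", "payload": {
  "rows": [0, 0, 0, -0.467, -1, 0, 1, 0, 0, 0, -0.467, -1, 0, 1, 0, 0, 0, -0.467, -1, 0, 1]
}}

```text
t: 1.2
ee_pos: [300.1, 325.2, 241.5]
orientation: [-0.252, -3.131, 0.002]
ft_force: [-0.4, 0.2, 0.5]
width: 87.5
grasp_force: 0.0
```

{"api": "arm_command", "payload": {
  "rows": [0, 0, 0, -0.467, -1, 0, 1, 0, 0, 0, -0.467, -1, 0, 1, 0, 0, 0, -0.467, -1, 0, 1]
}}

```text
t: 1.5
ee_pos: [324.9, 241.2, 241.7]
orientation: [0.253, 3.131, -0.0]
ft_force: [0.4, -0.8, 0.2]
width: 87.8
grasp_force: 0.0
```

{"api": "arm_command", "payload": {
  "rows": [0, 0, 0, -0.467, -1, 0, 1, 0, 0, 0, -0.467, -1, 0, 1, 0, 0, 0, -0.467, -1, 0, 1]
}}

```text
t: 1.8
ee_pos: [349.8, 156.7, 241.9]
orientation: [0.253, 3.131, 0.0]
ft_force: [-0.7, -0.2, 0.1]
width: 87.7
grasp_force: 0.0
```

{"api": "arm_command", "payload": {
  "rows": [0, 0, 0, -0.467, -1, 0, 1, 0, 0, 0, -0.467, -1, 0, 1, 0, 0, 0, -0.467, -1, 0, 1]
}}

```text
t: 2.1
ee_pos: [374.8, 72.0, 242.1]
orientation: [0.253, 3.13, 0.001]
ft_force: [1.1, 0.7, 0.6]
width: 87.6
grasp_force: 0.0
```

{"api": "arm_command", "payload": {
  "rows": [0, 0, 0, -0.467, -1, 0, 1, 0, 0, 0, -0.467, -1, 0, 1, 0, 0, 0, -0.467, -1, 0, 1]
}}

```text
t: 2.4
ee_pos: [399.5, -12.8, 242.1]
orientation: [0.252, 3.129, 0.0]
ft_force: [0.1, 0.3, 0.2]
width: 87.7
grasp_force: 0.0
```

{"api": "arm_command", "payload": {
  "rows": [0, 0, 0, -0.467, -1, 0, 1, 0, 0, 0, -0.467, -1, 0, 1, 0, 0, 0, -0.467, -1, 0, 1]
}}

```text
t: 2.7
ee_pos: [424.0, -97.7, 242.0]
orientation: [0.251, 3.129, -0.0]
ft_force: [0.2, 0.6, 0.2]
width: 87.6
grasp_force: 0.0
```

{"api": "arm_command", "payload": {
  "rows": [0, 0, 0, -0.467, -1, 0, 1, 0, 0, 0, -0.467, -1, 0, 1, 0, 0, 0, -0.467, -1, 0, 1, 0, 0, 0, -0.467, -1, 0, 1]
}}

```text
t: 3.1
ee_pos: [446.2, -180.0, 241.3]
orientation: [-0.249, -3.131, -0.002]
ft_force: [-0.4, 0.3, 0.0]
width: 87.7
grasp_force: 0.0
```

{"api": "arm_command", "payload": {
  "rows": [0, 0, 0, -0.48, -1, 0, 1, 0, 0, 0, -0.48, -1, 0, 1, 0, 0, 0, -0.48, -1, 0, 1, 0, 0, 0, -0.48, -1, 0, 1]
}}

```text
t: 3.5
ee_pos: [471.1, -264.8, 241.2]
orientation: [-0.248, -3.131, -0.002]
ft_force: [-0.3, 0.1, -0.4]
width: 87.8
grasp_force: 0.0
```

{"api": "arm_command", "payload": {
  "rows": [0, 0, 0, 0, -0.045, 1, 1, 0, 0, 0, 0, -0.045, 1, 1, 0, 0, 0, 0, -0.045, 1, 1]
}}

```text
t: 3.8
ee_pos: [467.6, -266.4, 158.2]
orientation: [-0.245, -3.124, -0.007]
ft_force: [0.2, 1.2, 0.0]
width: 87.3
grasp_force: 0.0
```

Run:
```python
from m import *
print(ctrl.get_obs()["ee_pos"])
im,W=grab("side")
p=ctrl.camera_params("side");K=np.array(p["camera_matrix"]);T=np.array(p["world_to_cam"])
cv2.imwrite("pics/s1.png",cv2.resize(im[170:330,190:390,::-1],None,fx=3,fy=3,interpolation=cv2.INTER_CUBIC))
```

```text
[ 467.62110726 -266.38182895  158.1899186 ]
```

View pics/s1.png

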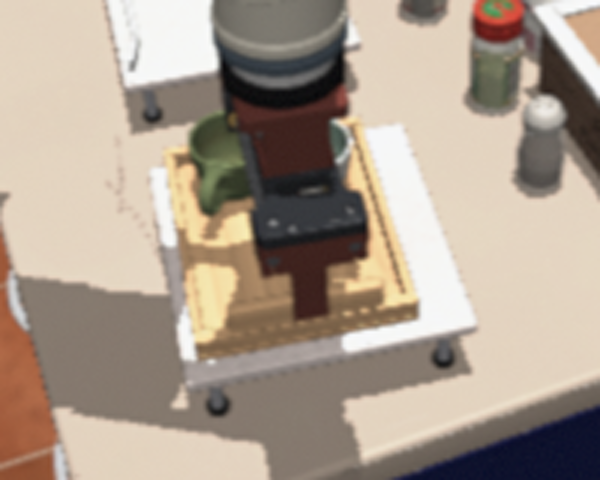

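The outer finger stands just outside the grip board, around crop pixel (310, 300), and everything is clear. I'm going down and closing.

{"api": "arm_command", "payload": {
  "rows": [0, 0, 0, 0, 0, 0.4, 1, 0, 0, 0, 0, 0, 0.7, 1, 0, 0, 0, 0, 0, 0.86, 1, 0, 0, 0, 0, 0, 0.86, 1, 0, 0, 0, 0, 0, 0.86, 1]
}}

```text
t: 4.35
ee_pos: [471.2, -270.3, 94.2]
orientation: [0.247, 3.13, -0.001]
ft_force: [-0.3, -0.2, 0.2]
width: 88.0
grasp_force: 0.0
```

{"api": "arm_command", "payload": {
  "rows": [0, 0, 0, 0, 0, 0, 1, 0, 0, 0, 0, 0, 0, 1]
}}

```text
t: 4.55
ee_pos: [471.1, -270.7, 94.1]
orientation: [0.248, 3.13, -0.001]
ft_force: [0.2, 0.5, 0.1]
width: 87.6
grasp_force: 0.0
```

{"api": "arm_command", "payload": {
  "rows": [0, 0, 0, 0, 0, 0.04, 0.2, 0, 0, 0, 0, 0, 0.04, -0.3, 0, 0, 0, 0, 0, 0.04, -0.5, 0, 0, 0, 0, 0, 0.04, -0.6, 0, 0, 0, 0, 0, 0.04, -0.65]
}}

```text
t: 5.05
ee_pos: [470.4, -270.3, 89.6]
orientation: [-0.248, -3.132, -0.0]
ft_force: [1.5, 0.5, -0.1]
width: 51.1
grasp_force: 0.0
```

{"api": "arm_command", "payload": {
  "rows": [0, 0, 0, 0, 0, 0, -0.7, 0, 0, 0, 0, 0, 0, -0.8, 0, 0, 0, 0, 0, 0, -1, 0, 0, 0, 0, 0, 0, -1, 0, 0, 0, 0, 0, 0, -1]
}}

```text
t: 5.55
ee_pos: [470.4, -269.9, 89.7]
orientation: [-0.249, -3.131, -0.001]
ft_force: [0.8, 4.5, 0.4]
width: 11.8
grasp_force: 1.9
```

{"api": "arm_command", "payload": {
  "rows": [0, 0, 0, 0, 0, 0, -1, 0, 0, 0, 0, 0, 0, -1, 0, 0, 0, 0, 0, 0, -1]
}}

```text
t: 5.85
ee_pos: [470.4, -270.0, 89.7]
orientation: [-0.248, -3.132, -0.001]
ft_force: [0.8, 4.1, 1.6]
width: 9.8
grasp_force: 30.0
```

```bash
cat >> m.py <<'E'
def look():
    for n in("top","side"):
        im,W=grab(n)
        region(im,W,n+" tray",(250,-350),(650,280),63,125,True)
    o=ctrl.get_obs(); print({k:np.round(o[k],2) for k in("t","ee_pos","orientation","ft_force","moment","width","grasp_force")})
    return im,W
E
python3 -c "from m import *;look()"
```

```text
top tray [ 485.6 -173.3] [190.3 159.2] 80.76 3004 [64.5 67.3 83.7]
side tray [ 545.6 -198.6] [182.7  29.2] 80.06 449 [63.8 72.1 88.3]
{'t': np.float64(5.95), 'ee_pos': array([ 470.36, -270.09,   89.67]), 'orientation': array([-0.25, -3.13, -0.  ]), 'ft_force': array([-0.  ,  4.36,  1.83]), 'moment': array([ 0.56, -0.12, -0.07]), 'width': np.float64(10.16), 'grasp_force': np.float64(30.0)}
```

Grip is solid at 30 N. Sliding toward the dock in gentle steps, turning slowly to the dock's yaw.

{"api": "arm_command", "payload": {
  "rows": [0, 0, -0.001, -0.01, 0.1, 0, -1, 0, 0, -0.002, -0.02, 0.2, 0, -1, 0, 0, -0.003, -0.03, 0.3, 0, -1, 0, 0, -0.004, -0.04, 0.4, 0, -1, 0, 0, -0.005, -0.05, 0.5, 0, -1]
}}

```text
t: 6.45
ee_pos: [480.9, -230.7, 89.7]
orientation: [0.222, 3.134, -0.0]
ft_force: [-1.2, -2.9, 0.4]
width: 10.0
grasp_force: 30.0
```

```bash
python3 -c "from m import *;look()"
```

```text
top tray [ 496.  -124.9] [172.7 158.4] 81.5 2495 [64.6 67.4 83.8]
side tray [ 439.1 -148.1] [168.9  52.8] 82.1 827 [ 63.5  67.4 102.6]
{'t': np.float64(6.55), 'ee_pos': array([ 480.95, -229.95,   89.67]), 'orientation': array([-0.22, -3.13, -0.  ]), 'ft_force': array([ 0.59,  2.52, -0.17]), 'moment': array([ 0.41, -0.17, -0.06]), 'width': np.float64(10.01), 'grasp_force': np.float64(30.0)}
```

{"api": "arm_command", "payload": {
  "rows": [-0.001, 0, -0.001, -0.011, 0.1, 0, -1, -0.002, 0, -0.002, -0.022, 0.2, 0, -1, -0.003, 0, -0.003, -0.033, 0.3, 0, -1, -0.003, 0, -0.004, -0.044, 0.4, 0, -1, -0.003, 0, -0.005, -0.056, 0.5, 0, -1]
}}

```text
t: 7.05
ee_pos: [490.9, -191.9, 89.7]
orientation: [0.198, 3.135, 0.015]
ft_force: [-0.5, -2.0, -0.3]
width: 9.9
grasp_force: 30.0
```

```bash
cat >> m.py <<'E'
def tilt():
    im,W=grab("top"); o=ctrl.get_obs()
    Rt=R.from_rotvec(o["orientation"]).as_matrix(); y=Rt[:,1]; print("tool y",y.round(4),"yaw",np.degrees(np.arctan2(y[1],y[0])).round(2))
    d=W-o["ee_pos"]; a=d@y; b=d@Rt[:,0]; 
    m=(a>10)&(a<110)&(abs(b)<72)&(W[...,2]>58)&(W[...,2]<74)
    P=np.c_[a[m],b[m],np.ones(m.sum())]; s=np.linalg.lstsq(P,W[m][:,2],rcond=None)[0]; print("floor slope x,y,z0",s.round(4),m.sum())
E
python3 -c "from m import *;look();tilt()"
```

```text
top tray [505.7 -77.5] [155.2 158.5] 82.72 2075 [65.  68.  84.5]
side tray [452.  -94.6] [199.3  59.3] 83.38 1137 [ 63.7  67.  102.5]
{'t': np.float64(7.15), 'ee_pos': array([ 491.03, -191.14,   89.7 ]), 'orientation': array([0.2 , 3.13, 0.02]), 'ft_force': array([0.93, 3.76, 0.77]), 'moment': array([ 0.  , -0.17, -0.02]), 'width': np.float64(9.72), 'grasp_force': np.float64(30.01)}
tool y [0.1259 0.992  0.0103] yaw 82.76
floor slope x,y,z0 [ 9.60000e-03 -1.70000e-03  6.63656e+01] 1100
```

{"api": "arm_command", "payload": {
  "rows": [0, 0, -0.001, -0.014, 0.11, 0, -1, 0, 0, -0.002, -0.028, 0.22, 0, -1, 0, 0, -0.003, -0.042, 0.33, 0, -1, 0, 0, -0.004, -0.056, 0.44, 0, -1, 0, 0, -0.005, -0.072, 0.55, 0, -1]
}}

```text
t: 7.7
ee_pos: [501.9, -148.7, 89.9]
orientation: [0.174, 3.137, 0.015]
ft_force: [-0.1, -1.7, -3.2]
width: 9.9
grasp_force: 30.0
```

```bash
python3 -c "
from m import *
im,W=look();tilt()
im,_=grab('top');cv2.imwrite('pics/t3.png',cv2.resize(im[150:300,110:430,::-1],None,fx=2.5,fy=2.5,interpolation=cv2.INTER_CUBIC))"
```

```text
top tray [572.5 -26.1] [125.7  45.9] 83.22 637 [65.8 68.9 85.3]
side tray [462.8 -53.1] [201.5  62.9] 84.31 1134 [ 63.9  67.3 102.5]
{'t': np.float64(7.8), 'ee_pos': array([ 502.16, -148.2 ,   89.97]), 'orientation': array([0.17, 3.14, 0.02]), 'ft_force': array([ 0.19,  1.04, -3.95]), 'moment': array([-0.32, -0.05,  0.03]), 'width': np.float64(10.21), 'grasp_force': np.float64(30.0)}
tool y [0.1098 0.9939 0.0098] yaw 83.7
floor slope x,y,z0 [ 4.50000e-03 -2.00000e-03  6.72995e+01] 629
```

View pics/t3.png

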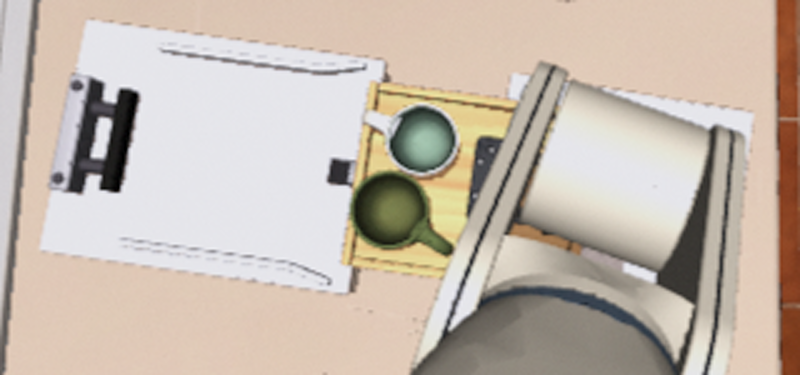

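The tray is at the dock edge (crop column 360), on the dock's axis and level. The catch (340, 172) lies just ahead. Going on straight.

{"api": "arm_command", "payload": {
  "rows": [0, 0, 0, 0, 0.1, 0, -1, 0, 0, 0, 0, 0.2, 0, -1, 0, 0, 0, 0, 0.3, 0, -1, 0, 0, 0, 0, 0.4, 0, -1, 0, 0, 0, 0, 0.5, 0, -1]
}}

```text
t: 8.4
ee_pos: [506.5, -109.0, 90.5]
orientation: [0.174, 3.136, 0.015]
ft_force: [0.1, -1.7, -3.6]
width: 10.1
grasp_force: 30.0
```

```bash
python3 -c "from m import *;look();tilt()"
```

```text
top tray [585.   27.9] [98.  41.2] 77.26 424 [66.6 70.1 86.2]
side tray [467.5 -12.6] [201.2  67.5] 85.71 1098 [ 63.9  67.8 102.5]
{'t': np.float64(8.5), 'ee_pos': array([ 506.46, -108.51,   90.44]), 'orientation': array([0.17, 3.14, 0.02]), 'ft_force': array([ 0.39,  2.  , -3.3 ]), 'moment': array([-0.14, -0.02,  0.04]), 'width': np.float64(9.79), 'grasp_force': np.float64(29.99)}
tool y [0.1099 0.9939 0.0098] yaw 83.69
floor slope x,y,z0 [1.14000e-02 3.90000e-03 6.71737e+01] 220
```

{"api": "arm_command", "payload": {
  "rows": [0, 0, 0, 0, 0.1, 0.002, -1, 0.001, 0, 0, 0, 0.2, 0.005, -1, 0.001, 0, 0, 0, 0.3, 0.007, -1, 0.001, 0, 0, 0, 0.4, 0.007, -1, 0.001, 0, 0, 0, 0.5, 0.007, -1]
}}

```text
t: 9.05
ee_pos: [510.9, -69.3, 90.3]
orientation: [0.174, 3.136, 0.01]
ft_force: [-0.1, -0.6, -3.9]
width: 10.0
grasp_force: 30.0
```

```bash
python3 -c "
from m import *
im,W=look();tilt()
im,_=grab('top');cv2.imwrite('pics/t4.png',cv2.resize(im[150:300,110:430,::-1],None,fx=2.5,fy=2.5,interpolation=cv2.INTER_CUBIC))"
```

```text
top tray [600.2  80.7] [26.2 67.8] 7.49 250 [66.5 78.2 85.6]
side tray [472.6  25.2] [206.6  68.5] 85.2 1016 [ 63.8  67.4 102.6]
{'t': np.float64(9.15), 'ee_pos': array([510.98, -68.8 ,  90.28]), 'orientation': array([0.17, 3.14, 0.01]), 'ft_force': array([-0.46,  2.13, -3.27]), 'moment': array([-0.15, -0.  ,  0.02]), 'width': np.float64(10.17), 'grasp_force': np.float64(29.99)}
tool y [0.1099 0.9939 0.0066] yaw 83.69
floor slope x,y,z0 [ 3.00000e-04 -3.03000e-02  6.87465e+01] 181
```

View pics/t4.png

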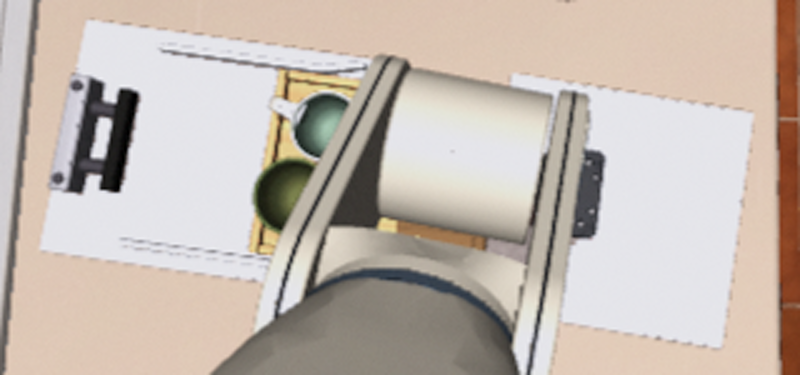

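The tray's leading end is about 95 mm in, between the rails. Levelling and continuing, and also measuring the buffer's face from the first pictures.

{"api": "arm_command", "payload": {
  "rows": [0.001, 0, 0, 0, 0.1, 0.003, -1, 0.001, 0, 0, 0, 0.2, 0.006, -1, 0.002, 0, 0, 0, 0.3, 0.009, -1, 0.002, 0, 0, 0, 0.4, 0.012, -1, 0.002, 0, 0, 0, 0.5, 0.012, -1]
}}

```text
t: 9.75
ee_pos: [515.4, -29.5, 89.5]
orientation: [0.174, 3.137, -0.0]
ft_force: [-0.2, -1.9, -2.5]
width: 9.7
grasp_force: 30.0
```

Run:
```python
from m import *
d=np.array([.1106,.9939]);n=np.array([-.9939,.1106]);
for c,mo in(("top",(522.9,36.3)),("side",(521,38))):
    z=np.load(c+"0.npz");im,W=z["im"],np.nan_to_num(z["W"],nan=-999)
    r=W[...,:2]-mo;a=r@d;b=r@n
    m=(a>190)&(a<260)&(abs(b)<40)&(W[...,2]>70)&(W[...,2]<110)&(im.max(-1)<70)
    print(c,m.sum(),np.percentile(a[m],[0,2,5,10,20,50]).round(1),np.percentile(W[m][:,2],[5,50,95]))
    k=(a>2)&(a<45)&(abs(b)<8)&(W[...,2]>63)&(W[...,2]<80); print("catch",a[k].min(),a[k].max(),np.percentile(a[k],[5,95]))
look();tilt()
```

```text
top 487 [208.6 209.8 210.1 210.4 211.4 219. ] [72.1947974  82.22272413 88.97241416]
catch 2.1462554011264916 31.966734197336226 [ 2.77999924 15.02401104]
side 144 [203.9 205.2 206.6 207.6 208.7 211.2] [71.25933361 78.6123908  82.65649537]
catch 2.060393882189777 17.173219138353044 [ 3.06535534 14.60842945]
top tray [603.9 135.6] [22.7 38.3] 8.39 158 [64.6 79.1 83.7]
side tray [475.7  21.3] [121.6  70.4] 82.46 444 [ 63.7  78.  103. ]
{'t': np.float64(9.85), 'ee_pos': array([515.48, -29.02,  89.58]), 'orientation': array([0.17, 3.14, 0.  ]), 'ft_force': array([ 0.25,  0.79, -3.12]), 'moment': array([-0.14,  0.04,  0.  ]), 'width': np.float64(9.87), 'grasp_force': np.float64(29.99)}
tool y [1.099e-01 9.939e-01 3.000e-04] yaw 83.69
floor slope x,y,z0 [-3.70000e-03  4.82000e-02  6.44216e+01] 178
```

{"api": "arm_command", "payload": {
  "rows": [0, 0, 0, 0, 0.1, 0, -1, 0, 0, 0, 0, 0.2, 0.003, -1, 0, 0, 0, 0, 0.3, 0.006, -1, 0, 0, 0, 0, 0.4, 0.006, -1, 0, 0, 0, 0, 0.5, 0.006, -1]
}}

```text
t: 10.4
ee_pos: [519.9, 10.1, 89.2]
orientation: [0.174, 3.136, -0.0]
ft_force: [-0.1, -2.7, -2.1]
width: 9.7
grasp_force: 30.0
```

{"api": "arm_command", "payload": {
  "rows": [0, 0, 0, 0, 0.07, 0, -1, 0, 0, 0, 0, 0.14, 0, -1, 0, 0, 0, 0, 0.2, 0, -1, 0, 0, 0, 0, 0.26, 0, -1, 0, 0, 0, 0, 0.3, 0, -1]
}}

```text
t: 10.9
ee_pos: [522.5, 33.7, 89.1]
orientation: [0.174, 3.136, -0.0]
ft_force: [0.5, -3.1, -0.6]
width: 10.0
grasp_force: 30.0
```

```bash
python3 -c "from m import *;look()"
```

```text
top tray 0
side tray [600.5 104.5] [198.   59.5] 66.55 364 [63.8 77.2 86.8]
{'t': np.float64(11.0), 'ee_pos': array([522.55,  33.95,  89.11]), 'orientation': array([0.17, 3.14, 0.  ]), 'ft_force': array([-0.3 ,  1.69, -1.87]), 'moment': array([ 0.07,  0.04, -0.02]), 'width': np.float64(9.5), 'grasp_force': np.float64(29.99)}
```

{"api": "arm_command", "payload": {
  "rows": [0, 0, 0, 0, 0.025, 0, -1, 0, 0, 0, 0, 0.05, 0, -1, 0, 0, 0, 0, 0.075, 0, -1, 0, 0, 0, 0, 0.1, 0, -1, 0, 0, 0, 0, 0.125, 0, -1]
}}

```text
t: 11.5
ee_pos: [523.6, 43.3, 89.1]
orientation: [0.175, 3.136, -0.0]
ft_force: [0.2, -3.5, 0.4]
width: 10.0
grasp_force: 30.0
```

{"api": "arm_command", "payload": {
  "rows": [0, 0, 0, 0, 0.012, 0, -1, 0, 0, 0, 0, 0.025, 0, -1, 0, 0, 0, 0, 0.025, 0, -1, 0, 0, 0, 0, 0.025, 0, -1]
}}

```text
t: 11.9
ee_pos: [523.8, 45.4, 89.1]
orientation: [0.174, 3.137, 0.0]
ft_force: [0.8, -1.3, -0.6]
width: 10.1
grasp_force: 30.0
```

{"api": "arm_command", "payload": {
  "rows": [0, 0, 0, 0, 0.012, 0, -1, 0, 0, 0, 0, 0.025, 0, -1, 0, 0, 0, 0, 0.025, 0, -1, 0, 0, 0, 0, 0.025, 0, -1]
}}

```text
t: 12.3
ee_pos: [524.0, 47.3, 89.1]
orientation: [0.174, 3.137, 0.0]
ft_force: [-0.2, -2.2, -0.4]
width: 9.9
grasp_force: 30.0
```

{"api": "arm_command", "payload": {
  "rows": [0, 0, 0, 0, 0.012, 0, -1, 0, 0, 0, 0, 0.025, 0, -1, 0, 0, 0, 0, 0.025, 0, -1, 0, 0, 0, 0, 0.025, 0, -1]
}}

```text
t: 12.7
ee_pos: [524.2, 49.4, 89.1]
orientation: [0.174, 3.137, 0.0]
ft_force: [0.1, -1.4, -0.6]
width: 9.8
grasp_force: 30.0
```

{"api": "arm_command", "payload": {
  "rows": [0, 0, 0, 0, 0.012, 0, -1, 0, 0, 0, 0, 0.025, 0, -1, 0, 0, 0, 0, 0.025, 0, -1, 0, 0, 0, 0, 0.025, 0, -1]
}}

```text
t: 13.1
ee_pos: [524.4, 51.4, 89.1]
orientation: [0.174, 3.137, 0.0]
ft_force: [0.6, -1.5, -0.6]
width: 9.7
grasp_force: 30.0
```

{"api": "arm_command", "payload": {
  "rows": [0, 0, 0, 0, 0.012, 0, -1, 0, 0, 0, 0, 0.025, 0, -1, 0, 0, 0, 0, 0.025, 0, -1, 0, 0, 0, 0, 0.025, 0, -1]
}}

```text
t: 13.5
ee_pos: [524.7, 53.3, 89.1]
orientation: [0.174, 3.136, 0.0]
ft_force: [-0.8, -1.1, -1.3]
width: 10.1
grasp_force: 30.0
```

{"api": "arm_command", "payload": {
  "rows": [0, 0, 0, 0, 0.012, 0, -1, 0, 0, 0, 0, 0.025, 0, -1, 0, 0, 0, 0, 0.025, 0, -1, 0, 0, 0, 0, 0.025, 0, -1]
}}

```text
t: 13.9
ee_pos: [524.6, 54.6, 89.1]
orientation: [-0.174, -3.136, 0.001]
ft_force: [-0.9, -7.5, 0.9]
width: 10.1
grasp_force: 30.0
```

Buffer contact came at TCP y of about 53.4 (force 7.5 N). From here I advance in 1–1.5 mm steps.

{"api": "arm_command", "payload": {
  "rows": [0, 0, 0, 0, 0.01, 0, -1, 0, 0, 0, 0, 0.02, 0, -1, 0, 0, 0, 0, 0.02, 0, -1, 0, 0, 0, 0, 0.02, 0, -1]
}}

```text
t: 14.3
ee_pos: [524.6, 55.8, 89.1]
orientation: [-0.174, -3.136, 0.002]
ft_force: [-1.7, -10.1, 1.8]
width: 10.0
grasp_force: 30.0
```

{"api": "arm_command", "payload": {
  "rows": [0, 0, 0, 0, 0.01, 0, -1, 0, 0, 0, 0, 0.015, 0, -1, 0, 0, 0, 0, 0.015, 0, -1, 0, 0, 0, 0, 0.015, 0, -1]
}}

```text
t: 14.7
ee_pos: [524.7, 56.8, 89.1]
orientation: [-0.175, -3.136, 0.002]
ft_force: [-3.3, -11.2, 3.0]
width: 9.9
grasp_force: 30.0
```

```bash
python3 -c "
from m import *
o=ctrl.get_obs();print(o['ee_pos'],o['ft_force'],o['moment'])
im,_=grab('side');cv2.imwrite('pics/s5.png',cv2.resize(im[120:240,200:340,::-1],None,fx=5,fy=5,interpolation=cv2.INTER_CUBIC))"
```

```text
[524.65205822  56.76864574  89.09940392] [ -3.2554676  -11.20989969   2.97386644] [-1.53419894  0.26519033 -0.10732305]
```

View pics/s5.png

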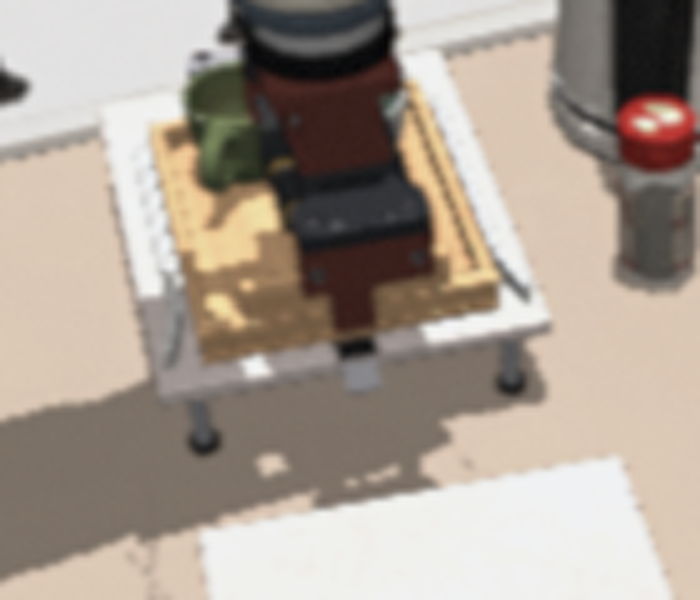

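The side view shows the tray between the rails with the cups upright. The catch (dark block at about (358, 345)) is only partly out, right at the tray's trailing end, so it needs slightly more push.

{"api": "arm_command", "payload": {
  "rows": [0, 0, 0, 0, 0.007, 0, -1, 0, 0, 0, 0, 0.015, 0, -1, 0, 0, 0, 0, 0.015, 0, -1, 0, 0, 0, 0, 0.015, 0, -1]
}}

```text
t: 15.15
ee_pos: [524.7, 57.7, 89.1]
orientation: [-0.175, -3.136, 0.003]
ft_force: [-2.2, -12.4, 2.2]
width: 9.5
grasp_force: 30.0
```

{"api": "arm_command", "payload": {
  "rows": [0, 0, 0, 0, 0.007, 0, -1, 0, 0, 0, 0, 0.012, 0, -1, 0, 0, 0, 0, 0.012, 0, -1, 0, 0, 0, 0, 0.012, 0, -1]
}}

```text
t: 15.55
ee_pos: [524.6, 58.6, 89.0]
orientation: [-0.175, -3.135, 0.003]
ft_force: [-2.2, -12.8, 2.1]
width: 10.0
grasp_force: 30.0
```

{"api": "arm_command", "payload": {
  "rows": [0, 0, 0, 0, 0.007, 0, -1, 0, 0, 0, 0, 0.012, 0, -1, 0, 0, 0, 0, 0.012, 0, -1, 0, 0, 0, 0, 0.012, 0, -1]
}}

```text
t: 15.95
ee_pos: [524.7, 59.3, 89.0]
orientation: [-0.175, -3.135, 0.003]
ft_force: [-2.5, -15.1, 1.6]
width: 9.8
grasp_force: 30.0
```

```bash
python3 -c "
from m import *
o=ctrl.get_obs();print(o['ee_pos'],o['ft_force'],o['moment'])
im,W=grab('side')
print(W[183:200,266:280,2].round(0).astype(int))
cv2.imwrite('pics/s6.png',cv2.resize(im[160:220,230:320,::-1],None,fx=8,fy=8,interpolation=cv2.INTER_CUBIC))"
```

```text
[524.66038343  59.32082161  88.96274153] [ -2.54037246 -15.10290316   1.55798775] [-1.95458389  0.27042645 -0.20832343]
[[                  78                   76                   79
                    78                   78                   74
                    76                   75                   73
                    66                   65                   65
                    66                   65]
 [                  78                   72                   74
                    72                   75                   74
                    72                   72                   70
                    64                   65                   61
                    57                   62]
 [                  70                   74                   73
                    71                   69                   67
                    69                   66                   59
                    59                   58                   59
                    60                   56]
 [                  62                   63                   63

[... 3566 characters left out ...]
    -4                   -2]
 [                  -4                   -1                   -3
                    -2                    0                   -1
                    -2                   -1                    0
                     1                   -3                   -6
                     0                    2]
 [                   1                   -3 -9223372036854775808
                    -2                   -3                   -2
                     0                   -1                    0
                    -1                    0                   -2
                    -1                   -2]]<string>:5: RuntimeWarning: invalid value encountered in cast
```

View pics/s6.png

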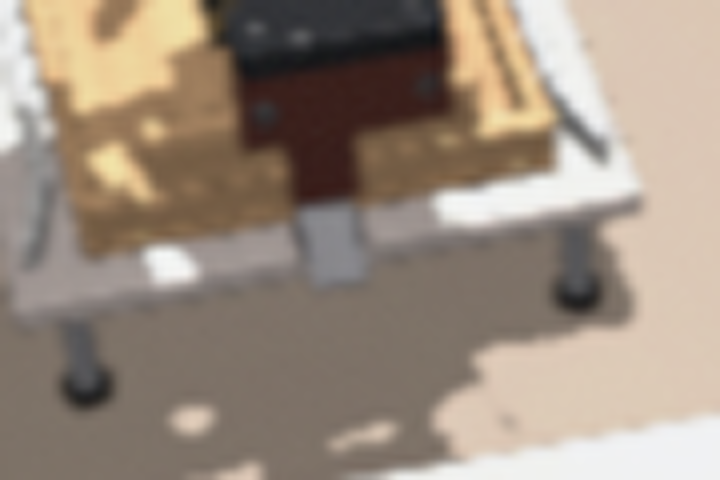

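The catch's grey ramp now stands up right behind the board (crop 300–360, 205–280, z of about 66). I'll back off a little to test the hold.

{"api": "arm_command", "payload": {
  "rows": [0, 0, 0, 0, -0.01, 0, -1, 0, 0, 0, 0, -0.02, 0, -1, 0, 0, 0, 0, -0.02, 0, -1, 0, 0, 0, 0, -0.02, 0, -1]
}}

```text
t: 16.4
ee_pos: [524.7, 58.7, 88.9]
orientation: [-0.175, -3.136, 0.001]
ft_force: [-1.4, -8.2, -0.1]
width: 9.9
grasp_force: 30.0
```

{"api": "arm_command", "payload": {
  "rows": [0, 0, 0, 0, -0.01, 0, -1, 0, 0, 0, 0, -0.015, 0, -1, 0, 0, 0, 0, -0.015, 0, -1, 0, 0, 0, 0, -0.015, 0, -1]
}}

```text
t: 16.8
ee_pos: [524.8, 58.1, 89.0]
orientation: [-0.175, -3.136, 0.001]
ft_force: [-2.9, -5.0, 0.4]
width: 10.0
grasp_force: 30.0
```

{"api": "arm_command", "payload": {
  "rows": [0, 0, 0, 0, -0.01, 0, -1, 0, 0, 0, 0, -0.015, 0, -1, 0, 0, 0, 0, -0.015, 0, -1, 0, 0, 0, 0, -0.015, 0, -1]
}}

```text
t: 17.2
ee_pos: [524.8, 57.8, 88.9]
orientation: [-0.174, -3.136, -0.001]
ft_force: [-1.7, 5.0, -3.3]
width: 10.1
grasp_force: 30.0
```

{"api": "arm_command", "payload": {
  "rows": [0, 0, 0, 0, -0.01, 0, -1, 0, 0, 0, 0, -0.015, 0, -1, 0, 0, 0, 0, -0.015, 0, -1, 0, 0, 0, 0, -0.015, 0, -1]
}}

```text
t: 17.6
ee_pos: [524.8, 57.5, 88.9]
orientation: [-0.175, -3.136, -0.003]
ft_force: [-2.0, 12.2, -3.8]
width: 9.7
grasp_force: 30.0
```

The pull reached +12 N without the tray moving, so the catch holds. Relaxing, then opening and lifting away.

{"api": "arm_command", "payload": {
  "rows": [0, 0, 0, 0, 0.015, 0, -1, 0, 0, 0, 0, 0.015, 0, -1, 0, 0, 0, 0, 0.015, 0, -1]
}}

```text
t: 17.9
ee_pos: [524.8, 57.7, 88.9]
orientation: [-0.175, -3.136, -0.001]
ft_force: [-1.4, 6.9, -3.5]
width: 9.7
grasp_force: 30.0
```

{"api": "arm_command", "payload": {
  "rows": [0, 0, 0, 0, 0, 0, -0.7, 0, 0, 0, 0, 0, 0, -0.5, 0, 0, 0, 0, 0, 0, -0.3, 0, 0, 0, 0, 0, 0, -0.2, 0, 0, 0, 0, 0, 0, -0.2]
}}

```text
t: 18.4
ee_pos: [525.3, 57.0, 89.2]
orientation: [0.174, 3.136, -0.0]
ft_force: [-0.5, 0.5, 0.3]
width: 34.9
grasp_force: 0.0
```

{"api": "arm_command", "payload": {
  "rows": [0, 0, 0, 0, 0, -0.1, -0.2, 0, 0, 0, 0, 0, -0.3, -0.2, 0, 0, 0, 0, 0, -0.6, -0.2, 0, 0, 0, 0, 0, -1, -0.2, 0, 0, 0, 0, 0, -1, -0.2]
}}

```text
t: 18.9
ee_pos: [527.6, 57.3, 173.3]
orientation: [0.174, 3.129, 0.002]
ft_force: [-0.3, -0.3, 0.5]
width: 35.3
grasp_force: 0.0
```

{"api": "arm_command", "payload": {
  "rows": [0, 0, 0, 0, -0.5, -1, 0, 0, 0, 0, 0, -0.5, -1, 0, 0, 0, 0, 0, -1, -1, 0, 0, 0, 0, 0, -1, -1, 0]
}}

```text
t: 19.3
ee_pos: [516.1, -25.3, 250.1]
orientation: [0.178, 3.134, -0.002]
ft_force: [0.8, 0.0, -1.0]
width: 44.1
grasp_force: 0.0
```

{"api": "arm_command", "payload": {
  "rows": [0, 0, 0, 0, -1, -0.5, 0, 0, 0, 0, 0, -1, -0.5, 0, 0, 0, 0, 0, -1, -0.5, 0, 0, 0, 0, 0, -1, -0.5, 0]
}}

```text
t: 19.7
ee_pos: [507.0, -101.9, 288.6]
orientation: [-0.177, -3.136, -0.001]
ft_force: [0.7, 0.7, -0.4]
width: 43.9
grasp_force: 0.0
```

```bash
python3 -c "
from m import *
im,_=grab('top')
im2,W=look()
a=cv2.resize(im[150:300,110:310,::-1],(600,450));b=im2[120:240,200:340,::-1]
cv2.imwrite('pics/e.png',np.vstack([cv2.resize(im[150:270,110:310,::-1],(500,300)),cv2.resize(im2[125:225,190:357,::-1],(500,300))]))"
```

```text
top tray [538.2 170.9] [157.7 159.7] 83.48 2662 [63.8 66.4 83.2]
side tray [532.9 123.3] [156.8 155.1] 83.39 860 [ 64.5  79.9 103.5]
{'t': np.float64(19.85), 'ee_pos': array([ 506.81, -100.65,  287.96]), 'orientation': array([-0.17, -3.13, -0.  ]), 'ft_force': array([0.23, 0.18, 0.  ]), 'moment': array([ 0.02, -0.01, -0.  ]), 'width': np.float64(43.85), 'grasp_force': np.float64(0.0)}
```

View pics/e.png

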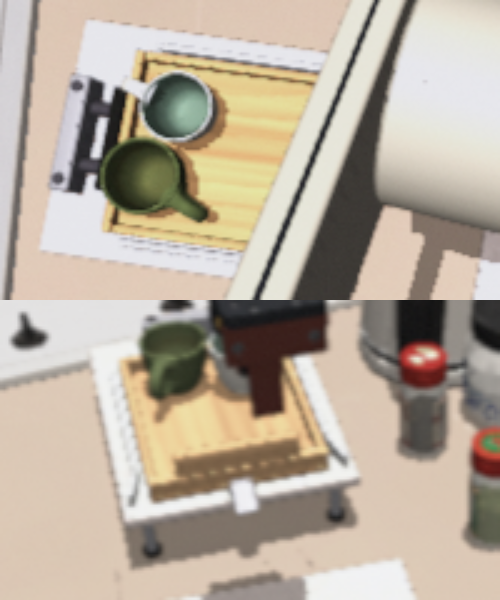

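The tray sits against the buffer (top, column 115) with the catch up behind it (bottom, (243, 495)). The cups are upright and the gripper is clear of everything, so I'm handing in.

```bash
python3 -c "
from workcell import ctrl
print(ctrl.close_job())"
```

```text
the job is handed in; nothing more can be done
None
```

The tray is on the dock, pushed home with the catch up behind it (it held against a 12 N pull), both cups standing and the gripper clear; I handed the job in at about 20 s, but the hand-in returned no verdict.

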